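Pin a cover hinge in its assembly fixture

TASK

In the assembly fixture, gently slide the cover half of the hinge away along its guide until it stops, so that its middle knuckle stands in line between the two knuckles of the frame half. Then take the headed hinge pin out of its rack, feel for the bore with its tip and push it gently down through all three knuckles until its flange is fully home on the top knuckle, and let go. Do not force anything, keep the cover half at its stop, and leave the contactor, the terminal strip and the relay where they are.

Things in the scene. Friction and masses are not known exactly. Their poses are not given: they have to be found in the camera images.
- fixture: Hinge fixture, fixed: aluminium bed 210 x 124 x 12 mm (x -135 to +75, y +-62 mm in its frame). Origin on the bench under the NOMINAL pin axis, z up, +x = the way the cover half slides home; yaw within 0.25 rad. The hinge on the bed (halves, bores, guide, stop) is clamped in cross slots: all of it stands shifted, unturned, by an unreported constant up to 5 mm in fixture x and 5 mm in y.
- nominal_axis (a point): Fixed point of the fixture: nominal bore axis at the top face of the top knuckle, 120 mm above the bench. Real bore: up to 5 mm off in fixture x and y; search on that flat face. Steel ring knuckles, 36 mm outside, vertical 11.5 mm bores with sharp rims: top 96-120, middle (on the cover half) 62-90, bottom 32-56 mm above the bench. A wall behind (x 25-39 mm) ends level with the top.
- nominal_back (a point): Fixed point of the fixture: nominal centre of the face to push, 90 mm above the bench, when the travel is 0 (real: shifted up to 5 mm in x and y). The face is the -x side of the cover half's grey upright plate, 9 mm thick in x, 56 mm wide in y, from 25 to 112 mm above the bench; behind it only a low foot (45 mm to -x, below 51 mm). It moves to +x with the travel.
- nominal_stop (a point): Fixed point of the fixture: nominal place of that face when the cover half is at its stop (40 mm further to +x); shifted like the rest.
- cover_half (a joint): Travel of the cover half along fixture +x, m. 0 = drawn fully back, 0.040 = at its hard stop, where the middle bore is in line with the other two. It slides with about 4 N of friction (plus 15 N per m/s) and stays where it is left.
- pin: Loose steel hinge pin, 80 to 130 g, standing head up in the rack. Origin at the centre of the tip, z towards the head. Shaft 10 mm diameter, tip tapered to 8 mm over the last 2 mm; flange 24 mm diameter, z 96 to 100 mm; dark grip head z 100 to 130 mm, 16 mm thick along pin y (grip these flats), 24 mm along x. Fully home: flange on the top knuckle, origin 24 mm above the bench.
- rack: Pin rack, fixed: a foot 84 x 70 mm, a back post at +x and a top plate 60 x 50 mm (67 mm with the part over the post) whose top is 112 mm above the bench, with one 14 mm through hole over the origin in which the pin hangs by its flange, tip 16 mm above the bench. Origin on the bench under the hole. Grip the pin firmly (about 60 N): side drag at its tip turns it in a loose grip.
- contactor: Dark contactor block, 70 x 50 x 48 mm, loose bystander; origin at the centre of its underside.
- terminal_strip: Grey terminal strip, 46 x 33 x 36 mm, loose bystander; origin at the centre of its underside.
- relay: Relay with clear grey case, 49 x 28 x 22 mm, loose bystander; origin at the centre of its underside.
Mind the look-alikes: they are no part of the job. What is meant by the pin is not blue, and is the smaller of those in its own colour.

How it is judged:
By the outcome, as a careful person would: the job done as asked, in the order asked, and still so for the second after the job is handed in, with the robot touching nothing.
It also fails if it takes over 72 s, if anything falls off the work surface, if the arm or the gripper's body presses on something with over 40 N, if the wrist force passes 120 N, or if a joint passes its speed limit or range.

ROBOT

A 6-joint arm with a two-finger parallel gripper is mounted at the origin on a cart in front of the work surface, level with it; the furniture and walls round the work are solid. World frame = base frame: x ahead of the robot, y to its left, z up, the work surface at z = 0. Lengths are in m, angles in degrees, forces in N, time in s.
With the tool pointing down it reaches from about 0.275 to 0.85 m from the base axis. Payload 5.2 kg.
Tool frame: the origin (TCP) lies on the centre line of the jaws, within the pads' length; the fingertips stand 14 mm ahead of it and the grasp point (between the pads) lies 5 mm behind it; z points along the fingers, y is the line along which they close (so a half turn about z gives the same grasp; the last joint's range is limited). The gripper opens to 85 mm and grips with 20 to 120 N. Pads are 22 mm wide; open, the fingers measure 114 mm over their backs; the gripper's body (76 mm by 85 mm) begins 54 mm behind the grasp point. The pads swing forward as they close: fully open they stand 13 mm farther back than shut.
Start: joints at [61.604, 14.817, 87.949, -0, 77.235, -11.62], TCP at [0.159, 0.527, 0.245] pointing down, gripper open.
Joint ranges: [-179.93, 179.93], [-52.35, 119.4], [10.71, 147.94], [-69.91, 249.91], [12.55, 155.21], [-178.61, 178.61]. Speed limits (degrees/s): [147.25, 147.25, 180, 180, 180, 180].

INTERFACE

Orientations are given as a 3x3 rotation matrix whose columns are the frame's x, y, z axes.
In Python, from plant import telemetry, get_image, calibration, workorder gives the robot as it stands. The module is installed in compiled form; this text tells all that it offers.
- The arm moves only by the shell command python3 -m creep 'ROWS'. ROWS is a JSON object whose one key "deltas" holds a list of rows, each an object of numbers: "x", "y", "z": the shift along the world's x, y, z in mm; "wx", "wy", "wz": the turn, a rotation vector about the world's x, y, z in rad; "claw": the closure, from -1 (fully open) to 1 (shut). In form: {"deltas": [{"x": .., "y": .., "z": .., "wx": .., "wy": .., "wz": .., "claw": ..}, ...]}. A call has exactly 8 rows; each row shifts and turns the commanded pose from where the row before left it; what a row does not reach is not made up. A row lasts 1/12 s, in which the tool goes at most 41.7 mm and 7.16 degrees, less where a joint would pass 70% of its speed; a pose out of reach is approached as far as the arm can. A call is refused whole if a number of a shift passes 41.7 or a number of a turn 0.125, either way. A call with a gripper value outside its range is refused whole. The fingers move at their own pace and stop on an object; the grip force is fixed at half the most. Time passes only in rows, so rows that do not move let the fingers close, or fill a call up. It gives the time, the measured TCP pose, the force, the opening and the grip force at its end, in the units of the state.
- telemetry.sense(): the state, without advancing time (a new reading comes with each control period).
- get_image(name): name is "scene" or "top"; returns (picture, depth): 400x640x3 uint8, red, green, blue; 400x640 float32, m along the optical axis (not along the pixel's ray), 0 where there is no reading.
- calibration(name): a dict with "vertical_fov" (degrees; the focal length in pixels is half the picture's height over the tangent of half this angle, whatever the lens; pixels are square), "cx", "cy" (the principal point, pixels), "cam_to_world" (4x4, takes a point from camera to world coordinates). Camera axes: x right, y down, z forward; pixel columns grow to the right and rows downward; lengths in m; the calibration is good to about 2 mm. A picture is of the moment at which its call begins. calibration takes no time and is no camera call.
- workorder.sign_off(): hands the job in; it is judged then, once.
The state is a dict: "time": time; "qpos": joint angles; "dq": joint speeds; "joint_efforts": joint torques, N m; "position": TCP position; "eef_rot": TCP orientation; "ft_force": force on the tool from outside, world axes, zero at the start; "torque": the same for the moment, N m; "finger_gap": finger opening in m; "grasp_force": force on a finger pad.
Only numpy, scipy, OpenCV 4.12 (cv2) and the standard library are available. Lean on these libraries where they do the work, as an engineer would, in place of code of your own. Each camera call takes 0.05 s, during which the arm holds its last target. There are 200 camera calls.

## Working session

There is one attempt and no reset: what is moved stays moved. The work goes in short steps, Python scripts to look and compute and a shell command to move; the robot and the scene stay as the last step left them, time stands still between calls to the robot, and variables do not carry over. Pictures are saved under pics/ and viewed, at most 10 in all, crops included, and the job is handed in when it is done.

```bash
mkdir -p pics; cat > h.py <<'E'
import numpy as np,cv2
from plant import telemetry,get_image,calibration,workorder
def shot(n,f):
    im,d=get_image(n); cv2.imwrite(f'pics/{f}.png',im[:,:,::-1]); np.save(f'pics/{f}.npy',d); np.save(f'pics/{f}_c.npy',np.array(calibration(n)['cam_to_world'])); return im,d
def K(n):
    c=calibration(n); return 200/np.tan(np.radians(c['vertical_fov']/2)),c['cx'],c['cy'],np.array(c['cam_to_world'])
def world(n,d):
    f,cx,cy,T=K(n); v,u=np.mgrid[0:400,0:640]
    P=np.stack([(u-cx)/f*d,(v-cy)/f*d,d],-1); return P@T[:3,:3].T+T[:3,3]
def proj(n,p):
    f,cx,cy,T=K(n); q=(np.asarray(p)-T[:3,3])@T[:3,:3]; return q[...,:2]/q[...,2:]*f+[cx,cy]
E
python3 - <<'E'
from h import *
s=telemetry.sense(); print(s)
for n in('scene','top'):
    shot(n,n+'0'); print(calibration(n))
E
```

```text
{'time': 0.0, 'qpos': array([ 6.16049002e+01,  1.48607061e+01,  8.80121967e+01, -8.89803439e-04,
        7.72347217e+01, -1.16171086e+01]), 'dq': array([-0.00709516,  0.01379714, -0.03505995, -0.0283367 ,  0.02826185,
        0.02285633]), 'joint_efforts': array([-2.01219525e-03, -4.46040845e+01, -2.90558696e+01, -5.52451675e-04,
        1.18726786e-02,  1.83442023e-05]), 'position': array([0.15847654, 0.52613919, 0.24445325]), 'eef_rot': array([[-9.57431286e-01,  2.88659935e-01, -8.79946941e-04],
       [ 2.88661048e-01,  9.57429917e-01, -1.65961037e-03],
       [ 3.63424504e-04, -1.84296930e-03, -9.99998236e-01]]), 'ft_force': array([-0.46553455,  0.46794398, -0.89117449]), 'torque': array([-0.00830535,  0.00300365, -0.00640574]), 'grasp_force': 0.0, 'finger_gap': 0.08537223345721666}
{'vertical_fov': 42.17262889942471, 'cx': 314.53427805155275, 'cy': 199.00043806786812, 'cam_to_world': array([[ 0.52216523, -0.51118448,  0.68266675, -0.36038856],
       [-0.85278793, -0.32216558,  0.41104998, -0.54363182],
       [ 0.00980935, -0.79680598, -0.60415562,  0.94330322],
       [ 0.        ,  0.        ,  0.        ,  1.        ]])}
{'vertical_fov': 55.183988976007285, 'cx': 320.729723348641, 'cy': 196.78060751357918, 'cam_to_world': array([[-0.01663233, -0.99528235,  0.09558457,  0.50354207],
       [-0.99986039,  0.01640307, -0.00318374,  0.02306494],
       [ 0.00160084, -0.09562418, -0.99541622,  1.11637583],
       [ 0.        ,  0.        ,  0.        ,  1.        ]])}
```

View pics/scene0.png

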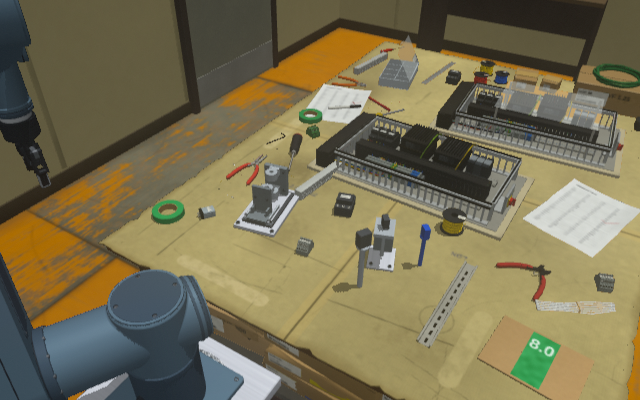

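View pics/top0.png

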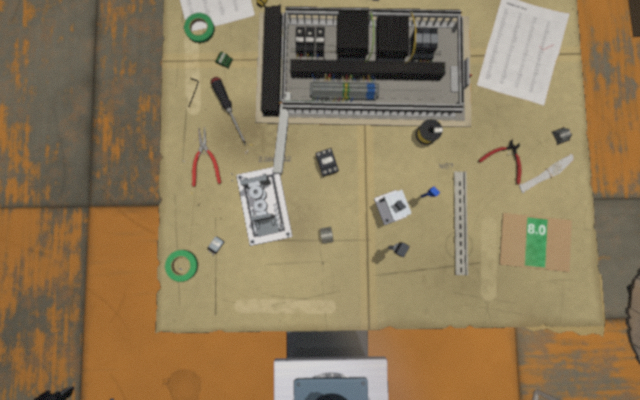

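Scene: the fixture is at (268,205). There are three pin candidates: a grey head in the rack (383,228), a free-standing larger grey pin (362,250), and a blue pin (425,235). In the top picture these are at (393,206), (400,249) and (433,191). The one meant should be the grey pin in the rack, since it is not blue and is the smaller of the greys. I'll confirm that in an enlarged crop.

```bash
python3 - <<'E'
from h import *
a=cv2.imread('pics/scene0.png');b=cv2.imread('pics/top0.png')
R=lambda m,x,y,w,h,s:cv2.resize(m[y:y+h,x:x+w],None,fx=s,fy=s,interpolation=cv2.INTER_CUBIC)
cv2.imwrite('pics/c1.png',np.vstack([np.hstack([R(a,230,155,80,60,5)[:300],R(a,350,200,80,60,5)[:300]]),np.hstack([R(b,225,165,80,60,5)[:300],R(b,368,180,80,60,5)])]))
# whole fixture in the top view is 80 wide; second crop bigger
cv2.imwrite('pics/c2.png',np.hstack([R(b,230,160,70,90,6),R(b,370,180,60,90,6)]))
dt=np.load('pics/top0.npy');W=world('top',dt)
ds=np.load('pics/scene0.npy');V=world('scene',ds)
for (u,v) in [(393,206),(400,249),(433,191),(260,188),(262,200),(326,161),(325,235),(216,244)]: print('top',u,v,W[v,u].round(4))
for (u,v) in [(383,222),(362,240),(425,230)]: print('scene',u,v,V[v,u].round(4))
E
```

```text
top 393 206 [ 0.5723 -0.1695  0.1141]
top 400 249 [ 0.4629 -0.1708  0.1771]
top 433 191 [ 0.6087 -0.272   0.1285]
top 260 188 [0.6251 0.1789 0.1184]
top 262 200 [0.5958 0.1776 0.0924]
top 326 161 [0.7075 0.0031 0.0486]
top 325 235 [0.4992 0.0093 0.0295]
top 216 244 [0.479  0.3185 0.0236]
scene 383 222 [ 0.563  -0.1836  0.1349]
scene 362 240 [ 0.4476 -0.1835  0.1632]
scene 425 230 [ 0.595  -0.2806  0.1301]
```

View pics/c1.png

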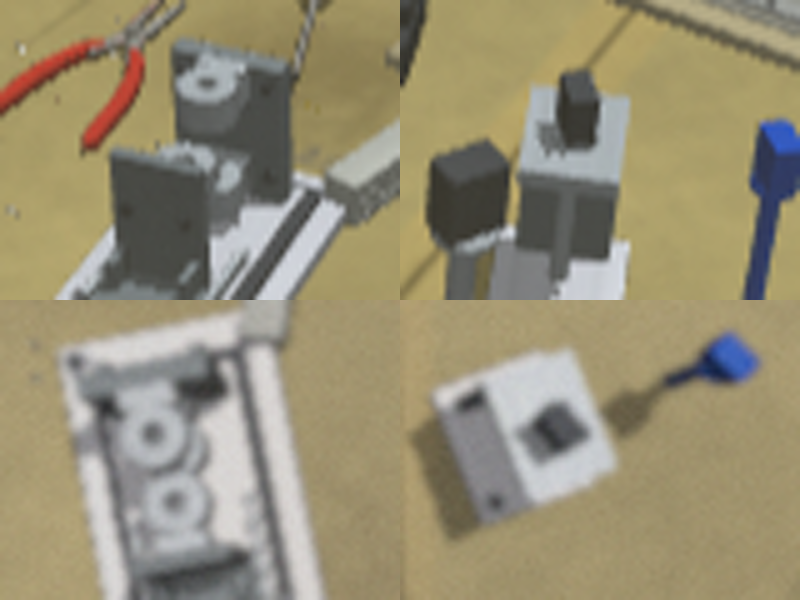

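View pics/c2.png

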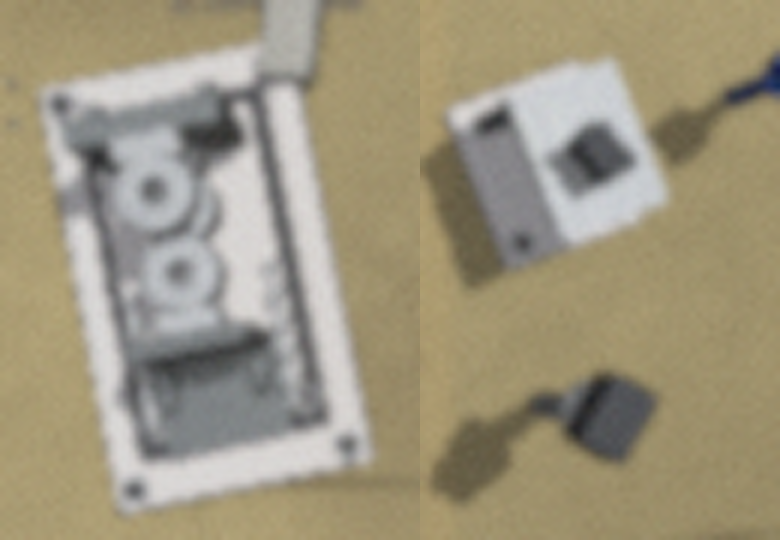

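The crop confirms it. The pin in the rack (scene 380,222; top 397,206) has the small grey head and hangs by its flange. The free-standing grey one is clearly bigger, and the third is blue. The bore in the top knuckle is visible at about top (255.5,191.7), with the wall at the far side, so fixture +x points away from the robot.

```bash
python3 - <<'E'
from h import *
def rectof(P):
    r=cv2.minAreaRect((P[:,:2]*1000).astype(np.float32)); return np.round(r[0],1),np.round(r[1],1),round(r[2],1)
C={}
for n in('top','scene'):
    W=world(n,np.load(f'pics/{n}0.npy')).reshape(-1,3); C[n]=W
    def box(x0,x1,y0,y1,z0,z1): 
        m=(W[:,0]>x0)&(W[:,0]<x1)&(W[:,1]>y0)&(W[:,1]<y1)&(W[:,2]>z0)&(W[:,2]<z1); return W[m]
    for nm,b in dict(head=(.53,.62,-.24,-.13,.135,.16),rackplate=(.5,.65,-.25,-.1,.105,.12),topring_wall=(.59,.7,.1,.25,.112,.128),coverplate=(.48,.585,.1,.25,.103,.12),bed=(.4,.72,.05,.28,.007,.02),midring=(.54,.62,.1,.25,.082,.1)).items():
        P=box(*b)
        if len(P)>5: print(n,nm,len(P),P.mean(0).round(4),np.median(P[:,2]).round(4),rectof(P), P.min(0).round(3),P.max(0).round(3))
# pixel rays at known height, c2-picked points
def at(n,u,v,z):
    f,cx,cy,T=K(n); r=T[:3,:3]@np.array([(u-cx)/f,(v-cy)/f,1]); return (T[:3,3]+r*(z-T[2,3])/r[2])
q=lambda x,y:(230+x/6-.4,160+y/6-.4); q2=lambda x,y:(370+(x-420)/6-.4,180+y/6-.4)
for nm,p in dict(bore=(153,190,.12),ring_l=(116,190,.12),ring_r=(193,190,.12),mid=(180,271,.09)).items(): print(nm,at('top',*q(*p[:2]),p[2]).round(4))
for nm,p in dict(bedTL=(42,88),bedBL=(120,515),bedBR=(370,460)).items(): print(nm,at('top',*q(*p),.012).round(4))
for nm,p in dict(h1=(596,120),h2=(636,157),h3=(605,188),h4=(566,150)).items(): print(nm,at('top',*q2(*p),.146).round(4))
for nm,p in dict(rTR=(612,58),rBR=(668,205),rBL=(566,248),rTL=(508,98)).items(): print(nm,at('top',*q2(*p),.112).round(4))
s=lambda x,y:(230+x/5-.4,155+y/5-.4); print('scene bore',at('scene',*s(208,83),.12).round(4),'mid',at('scene',*s(190,160),.09).round(4))
s2=lambda x,y:(350+(x-400)/5-.4,200+y/5-.4); print('head top scene',at('scene',*s2(578,76),.146).round(4))
E
```

```text
top head 67 [ 0.5732 -0.181   0.1456] 0.1461 (array([ 573.8, -181.8]), array([23.3, 16.1]), 38.3) [ 0.56  -0.194  0.137] [ 0.585 -0.169  0.152]
top rackplate 413 [ 0.5772 -0.1795  0.112 ] 0.1119 (array([ 577.1, -181.1]), array([66.9, 50.6]), 20.4) [ 0.538 -0.214  0.105] [ 0.615 -0.147  0.119]
top topring_wall 325 [0.6335 0.1944 0.1198] 0.1199 (array([627.6, 193.4]), array([56.5, 69.1]), 11.3) [0.599 0.163 0.112] [0.66  0.231 0.125]
top coverplate 78 [0.5509 0.1792 0.1115] 0.1116 (array([551.3, 179. ]), array([ 9. , 55.6]), 11.0) [0.542 0.151 0.104] [0.56  0.206 0.116]
top bed 1368 [0.5812 0.1807 0.0131] 0.0127 (array([568.5, 159.2]), array([285.3, 169. ]), 10.8) [0.44  0.07  0.007] [0.72  0.265 0.02 ]
top midring 180 [0.5759 0.183  0.0895] 0.0896 (array([573.9, 181.1]), array([54.3, 51.1]), 10.9) [0.542 0.152 0.082] [0.601 0.203 0.1  ]
scene head 60 [ 0.5686 -0.1867  0.1421] 0.1434 (array([ 570.1, -186.2]), array([25.6, 16. ]), 35.0) [ 0.555 -0.197  0.135] [ 0.582 -0.174  0.147]
scene rackplate 309 [ 0.5679 -0.1867  0.1106] 0.1104 (array([ 575.1, -184.1]), array([73.6, 49.8]), 19.8) 
[... 445 characters left out ...]
] [0.719 0.248 0.02 ]
scene midring 149 [0.564  0.1765 0.0905] 0.0894 (array([571.3, 184. ]), array([73.4, 54.5]), 21.7) [0.541 0.145 0.082] [0.615 0.201 0.1  ]
bore [0.6166 0.1915 0.12  ]
ring_l [0.6168 0.2076 0.12  ]
ring_r [0.6163 0.174  0.12  ]
mid [0.5832 0.1845 0.09  ]
bedTL [0.6795 0.2636 0.012 ]
bedBL [0.473  0.2255 0.012 ]
bedBR [0.4971 0.106  0.012 ]
h1 [ 0.5862 -0.179   0.146 ]
h2 [ 0.5702 -0.1954  0.146 ]
h3 [ 0.5573 -0.1818  0.146 ]
h4 [ 0.5737 -0.1658  0.146 ]
rTR [ 0.6164 -0.1941  0.112 ]
rBR [ 0.5513 -0.2163  0.112 ]
rBL [ 0.5332 -0.171   0.112 ]
rTL [ 0.5995 -0.1478  0.112 ]
scene bore [0.6154 0.1879 0.12  ] mid [0.5827 0.1785 0.09  ]
head top scene [ 0.5782 -0.1812  0.146 ]
```

```bash
python3 -m creep '{"deltas":[{"x":22,"y":-22,"z":0,"wx":0,"wy":0,"wz":0.03,"claw":1},{"x":22,"y":-22,"z":0,"wx":0,"wy":0,"wz":0.03,"claw":1},{"x":22,"y":-22,"z":0,"wx":0,"wy":0,"wz":0.03,"claw":1},{"x":22,"y":-22,"z":0,"wx":0,"wy":0,"wz":0.03,"claw":1},{"x":22,"y":-22,"z":0,"wx":0,"wy":0,"wz":0.03,"claw":1},{"x":22,"y":-22,"z":0,"wx":0,"wy":0,"wz":0.03,"claw":1},{"x":22,"y":-22,"z":0,"wx":0,"wy":0,"wz":0.03,"claw":1},{"x":22,"y":-22,"z":0,"wx":0,"wy":0,"wz":0.03,"claw":1}]}'
python3 -m creep '{"deltas":[{"x":23,"y":-23,"z":0,"wx":0,"wy":0,"wz":0.03,"claw":1},{"x":23,"y":-23,"z":0,"wx":0,"wy":0,"wz":0.03,"claw":1},{"x":23,"y":-23,"z":0,"wx":0,"wy":0,"wz":0.03,"claw":1},{"x":23,"y":-23,"z":0,"wx":0,"wy":0,"wz":0.03,"claw":1},{"x":23,"y":-23,"z":0,"wx":0,"wy":0,"wz":0.03,"claw":1},{"x":23,"y":-23,"z":0,"wx":0,"wy":0,"wz":0.03,"claw":1},{"x":22,"y":-22,"z":0,"wx":0,"wy":0,"wz":0.03,"claw":1},{"x":22,"y":-14,"z":0,"wx":0,"wy":0,"wz":0.03,"claw":1}]}'
```

```text
time: 0.77
position: [0.3353, 0.3493, 0.245]
eef_rot: [[-0.999, 0.051, -0.001], [0.051, 0.999, -0.0], [0.001, -0.0, -1.0]]
ft_force: [0.4, -0.4, -0.9]
finger_gap: 0.0006
grasp_force: 0.0
time: 1.43
position: [0.5175, 0.1743, 0.2449]
eef_rot: [[-0.982, -0.186, -0.001], [-0.186, 0.982, -0.001], [0.001, -0.001, -1.0]]
ft_force: [-0.5, -0.2, 0.1]
finger_gap: 0.0001
grasp_force: 0.0
```

```bash
python3 -m creep '{"deltas":[{"x":0,"y":-1,"z":-25,"wx":0,"wy":0,"wz":0,"claw":1},{"x":0,"y":-1,"z":-25,"wx":0,"wy":0,"wz":0,"claw":1},{"x":0,"y":0,"z":-25,"wx":0,"wy":0,"wz":0,"claw":1},{"x":0,"y":0,"z":-25,"wx":0,"wy":0,"wz":0,"claw":1},{"x":0,"y":0,"z":-20,"wx":0,"wy":0,"wz":0,"claw":1},{"x":0,"y":0,"z":-15,"wx":0,"wy":0,"wz":0,"claw":1},{"x":0,"y":0,"z":-12,"wx":0,"wy":0,"wz":0,"claw":1},{"x":0,"y":0,"z":0,"wx":0,"wy":0,"wz":0,"claw":1}]}'
python3 -m creep '{"deltas":[{"x":2,"y":0.4,"z":0,"wx":0,"wy":0,"wz":0,"claw":1},{"x":2,"y":0.4,"z":0,"wx":0,"wy":0,"wz":0,"claw":1},{"x":2,"y":0.4,"z":0,"wx":0,"wy":0,"wz":0,"claw":1},{"x":2,"y":0.4,"z":0,"wx":0,"wy":0,"wz":0,"claw":1},{"x":2,"y":0.4,"z":0,"wx":0,"wy":0,"wz":0,"claw":1},{"x":2,"y":0.4,"z":0,"wx":0,"wy":0,"wz":0,"claw":1},{"x":2,"y":0.4,"z":0,"wx":0,"wy":0,"wz":0,"claw":1},{"x":2,"y":0.4,"z":0,"wx":0,"wy":0,"wz":0,"claw":1}]}'
python3 -m creep '{"deltas":[{"x":1,"y":0.2,"z":0,"wx":0,"wy":0,"wz":0,"claw":1},{"x":1,"y":0.2,"z":0,"wx":0,"wy":0,"wz":0,"claw":1},{"x":1,"y":0.2,"z":0,"wx":0,"wy":0,"wz":0,"claw":1},{"x":1,"y":0.2,"z":0,"wx":0,"wy":0,"wz":0,"claw":1},{"x":1,"y":0.2,"z":0,"wx":0,"wy":0,"wz":0,"claw":1},{"x":1,"y":0.2,"z":0,"wx":0,"wy":0,"wz":0,"claw":1},{"x":1,"y":0.2,"z":0,"wx":0,"wy":0,"wz":0,"claw":1},{"x":1,"y":0.2,"z":0,"wx":0,"wy":0,"wz":0,"claw":1}]}'
```

```text
time: 2.1
position: [0.5145, 0.1743, 0.0953]
eef_rot: [[-0.983, -0.186, -0.006], [-0.186, 0.983, -0.001], [0.006, 0.0, -1.0]]
ft_force: [-1.0, -0.4, -0.8]
finger_gap: -0.0002
grasp_force: 0.0
time: 2.77
position: [0.533, 0.1779, 0.0985]
eef_rot: [[-0.983, -0.186, 0.0], [-0.186, 0.983, 0.0], [-0.0, -0.0, -1.0]]
ft_force: [-0.0, -0.1, 0.5]
finger_gap: -0.0001
grasp_force: 0.0
time: 3.43
position: [0.5405, 0.1794, 0.0982]
eef_rot: [[-0.983, -0.186, -0.001], [-0.186, 0.983, -0.0], [0.001, -0.0, -1.0]]
ft_force: [-3.4, -1.0, 2.6]
finger_gap: -0.0001
grasp_force: 2.1
```

```bash
python3 -m creep '{"deltas":[{"x":1.5,"y":0.28,"z":0,"wx":0,"wy":0,"wz":0,"claw":1},{"x":1.5,"y":0.28,"z":0,"wx":0,"wy":0,"wz":0,"claw":1},{"x":1.5,"y":0.28,"z":0,"wx":0,"wy":0,"wz":0,"claw":1},{"x":1.5,"y":0.28,"z":0,"wx":0,"wy":0,"wz":0,"claw":1},{"x":1.5,"y":0.28,"z":0,"wx":0,"wy":0,"wz":0,"claw":1},{"x":1.5,"y":0.28,"z":0,"wx":0,"wy":0,"wz":0,"claw":1},{"x":1.5,"y":0.28,"z":0,"wx":0,"wy":0,"wz":0,"claw":1},{"x":1.5,"y":0.28,"z":0,"wx":0,"wy":0,"wz":0,"claw":1}]}'
python3 -m creep '{"deltas":[{"x":1.5,"y":0.28,"z":0,"wx":0,"wy":0,"wz":0,"claw":1},{"x":1.5,"y":0.28,"z":0,"wx":0,"wy":0,"wz":0,"claw":1},{"x":1.5,"y":0.28,"z":0,"wx":0,"wy":0,"wz":0,"claw":1},{"x":1.5,"y":0.28,"z":0,"wx":0,"wy":0,"wz":0,"claw":1},{"x":1,"y":0.2,"z":0,"wx":0,"wy":0,"wz":0,"claw":1},{"x":1,"y":0.2,"z":0,"wx":0,"wy":0,"wz":0,"claw":1},{"x":1,"y":0.2,"z":0,"wx":0,"wy":0,"wz":0,"claw":1},{"x":1,"y":0.2,"z":0,"wx":0,"wy":0,"wz":0,"claw":1}]}'
```

```text
time: 4.1
position: [0.5527, 0.1817, 0.0982]
eef_rot: [[-0.983, -0.186, -0.0], [-0.186, 0.983, 0.0], [0.0, 0.0, -1.0]]
ft_force: [-4.4, -0.9, 0.6]
finger_gap: -0.0003
grasp_force: 2.1
time: 4.77
position: [0.5627, 0.1836, 0.0982]
eef_rot: [[-0.983, -0.186, -0.0], [-0.186, 0.983, 0.0], [0.0, 0.0, -1.0]]
ft_force: [-4.4, -0.2, -0.2]
finger_gap: -0.0
grasp_force: 2.1
```

```bash
python3 -m creep '{"deltas":[{"x":0.8,"y":0.15,"z":0,"wx":0,"wy":0,"wz":0,"claw":1},{"x":0.8,"y":0.15,"z":0,"wx":0,"wy":0,"wz":0,"claw":1},{"x":0.8,"y":0.15,"z":0,"wx":0,"wy":0,"wz":0,"claw":1},{"x":0.8,"y":0.15,"z":0,"wx":0,"wy":0,"wz":0,"claw":1},{"x":0.6,"y":0.11,"z":0,"wx":0,"wy":0,"wz":0,"claw":1},{"x":0.6,"y":0.11,"z":0,"wx":0,"wy":0,"wz":0,"claw":1},{"x":0.6,"y":0.11,"z":0,"wx":0,"wy":0,"wz":0,"claw":1},{"x":0,"y":0,"z":0,"wx":0,"wy":0,"wz":0,"claw":1}]}'
```

```text
time: 5.43
position: [0.5678, 0.1846, 0.0982]
eef_rot: [[-0.983, -0.186, -0.0], [-0.186, 0.983, 0.0], [0.0, 0.0, -1.0]]
ft_force: [-3.3, 0.3, -3.3]
finger_gap: 0.0001
grasp_force: 1.8
```

```bash
python3 -m creep '{"deltas":[{"x":0.5,"y":0.1,"z":0,"wx":0,"wy":0,"wz":0,"claw":1},{"x":0.5,"y":0.1,"z":0,"wx":0,"wy":0,"wz":0,"claw":1},{"x":0.5,"y":0.1,"z":0,"wx":0,"wy":0,"wz":0,"claw":1},{"x":0.5,"y":0.1,"z":0,"wx":0,"wy":0,"wz":0,"claw":1},{"x":0.5,"y":0.1,"z":0,"wx":0,"wy":0,"wz":0,"claw":1},{"x":0.5,"y":0.1,"z":0,"wx":0,"wy":0,"wz":0,"claw":1},{"x":0.0,"y":0,"z":0,"wx":0,"wy":0,"wz":0,"claw":1},{"x":0,"y":0,"z":0,"wx":0,"wy":0,"wz":0,"claw":1}]}'
```

```text
time: 6.1
position: [0.5686, 0.1848, 0.0982]
eef_rot: [[-0.982, -0.186, -0.004], [-0.186, 0.982, -0.001], [0.004, -0.0, -1.0]]
ft_force: [-12.0, -0.8, 3.0]
finger_gap: 0.0001
grasp_force: 5.4
```

```bash
python3 -m creep '{"deltas":[{"x":0.5,"y":0.1,"z":0,"wx":0,"wy":0,"wz":0,"claw":1},{"x":0.5,"y":0.1,"z":0,"wx":0,"wy":0,"wz":0,"claw":1},{"x":0,"y":0,"z":0,"wx":0,"wy":0,"wz":0,"claw":1},{"x":0,"y":0,"z":0,"wx":0,"wy":0,"wz":0,"claw":1},{"x":0,"y":0,"z":0,"wx":0,"wy":0,"wz":0,"claw":1},{"x":0,"y":0,"z":0,"wx":0,"wy":0,"wz":0,"claw":1},{"x":0,"y":0,"z":0,"wx":0,"wy":0,"wz":0,"claw":1},{"x":0,"y":0,"z":0,"wx":0,"wy":0,"wz":0,"claw":1}]}'
```

```text
time: 6.77
position: [0.5686, 0.1848, 0.0982]
eef_rot: [[-0.982, -0.187, -0.006], [-0.187, 0.982, -0.001], [0.007, -0.0, -1.0]]
ft_force: [-14.0, -1.1, 5.6]
finger_gap: 0.0002
grasp_force: 7.0
```

```bash
python3 -m creep '{"deltas":[{"x":-2,"y":-0.4,"z":0,"wx":0,"wy":0,"wz":0,"claw":1},{"x":-4,"y":-0.8,"z":0,"wx":0,"wy":0,"wz":0,"claw":1},{"x":-8,"y":-1.5,"z":0,"wx":0,"wy":0,"wz":0,"claw":1},{"x":-10,"y":-2,"z":0,"wx":0,"wy":0,"wz":0,"claw":1},{"x":-6,"y":-1,"z":10,"wx":0,"wy":0,"wz":0,"claw":1},{"x":0,"y":0,"z":30,"wx":0,"wy":0,"wz":0,"claw":1},{"x":0,"y":0,"z":35,"wx":0,"wy":0,"wz":0,"claw":1},{"x":0,"y":0,"z":35,"wx":0,"wy":0,"wz":0,"claw":1}]}'
python3 -m creep '{"deltas":[{"x":0,"y":-10,"z":25,"wx":0,"wy":0,"wz":0.06,"claw":1},{"x":0,"y":-25,"z":15,"wx":0,"wy":0,"wz":0.06,"claw":1},{"x":0,"y":-30,"z":0,"wx":0,"wy":0,"wz":0.06,"claw":-1},{"x":0,"y":-30,"z":0,"wx":0,"wy":0,"wz":0.06,"claw":-1},{"x":0,"y":-30,"z":0,"wx":0,"wy":0,"wz":0.06,"claw":-1},{"x":0,"y":-30,"z":0,"wx":0,"wy":0,"wz":0.06,"claw":-1},{"x":0,"y":-20,"z":0,"wx":0,"wy":0,"wz":0.06,"claw":-1},{"x":0,"y":-5,"z":0,"wx":0,"wy":0,"wz":0.06,"claw":-1}]}'
python3 - <<'E'
from h import *
tot=[]
D=[]
for i in range(4):
    im,d=get_image('top'); tot.append(im.astype(float)); D.append(d)
im=np.mean(tot,0).astype(np.uint8)[:,:,::-1]
cv2.imwrite('pics/top1.png',im)
ims,ds=shot('scene','scene1')
R=lambda m,x,y,w,h,s:cv2.resize(m[y:y+h,x:x+w],None,fx=s,fy=s,interpolation=cv2.INTER_CUBIC)
cv2.imwrite('pics/c3.png',np.hstack([R(im,235,165,40,50,10),R(im,375,185,40,50,10)]))
d=np.median(D,0); W=world('top',d).reshape(-1,3)
V=world('scene',ds).reshape(-1,3)
def box(W,x0,x1,y0,y1,z0,z1):
    m=(W[:,0]>x0)&(W[:,0]<x1)&(W[:,1]>y0)&(W[:,1]<y1)&(W[:,2]>z0)&(W[:,2]<z1); return W[m]
for n,w in(('top',W),('scene',V)):
  for nm,b in dict(head=(.53,.62,-.24,-.13,.138,.16),rackplate=(.5,.65,-.25,-.1,.105,.12),ring=(.58,.7,.1,.25,.115,.128),cover=(.55,.605,.1,.25,.103,.1145)).items():
    P=box(w,*b); r=cv2.minAreaRect((P[:,:2]*1000).astype(np.float32)); print(n,nm,P.mean(0).round(4),np.round(r[0],1),np.round(r[1],1),round(r[2],1))
E
```

```text
time: 7.43
position: [0.5417, 0.1793, 0.2105]
eef_rot: [[-0.983, -0.186, 0.001], [-0.186, 0.983, -0.0], [-0.001, -0.0, -1.0]]
ft_force: [1.1, -0.1, 0.2]
finger_gap: -0.0002
grasp_force: 0.0
time: 8.1
position: [0.5424, -0.0041, 0.2499]
eef_rot: [[-0.786, -0.619, 0.003], [-0.619, 0.786, -0.002], [-0.001, -0.004, -1.0]]
ft_force: [0.4, -0.2, 0.1]
finger_gap: 0.0724
grasp_force: 0.0
top head [ 0.5735 -0.1815  0.1454] [ 573.9 -182.1] [23.6 15.8] 37.7
top rackplate [ 0.5759 -0.1817  0.1121] [ 577.2 -181.2] [66.9 50. ] 19.9
top ring [0.6337 0.1949 0.12  ] [627.5 193.7] [56.7 69.4] 11.2
top cover [0.5856 0.1859 0.1112] [591.1 186.8] [21.  54.6] 11.0
scene head [ 0.5694 -0.1858  0.1432] [ 570.8 -185.3] [25.8 16. ] 40.9
scene rackplate [ 0.5682 -0.1869  0.1106] [ 575.3 -184.1] [71.5 49.8] 19.7
scene ring [0.6297 0.192  0.1177] [633.2 198.8] [63.6 63. ] 75.0
scene cover [0.587  0.1828 0.1085] [590.  183.2] [31.5 56.5] 6.4
```

View pics/c3.png

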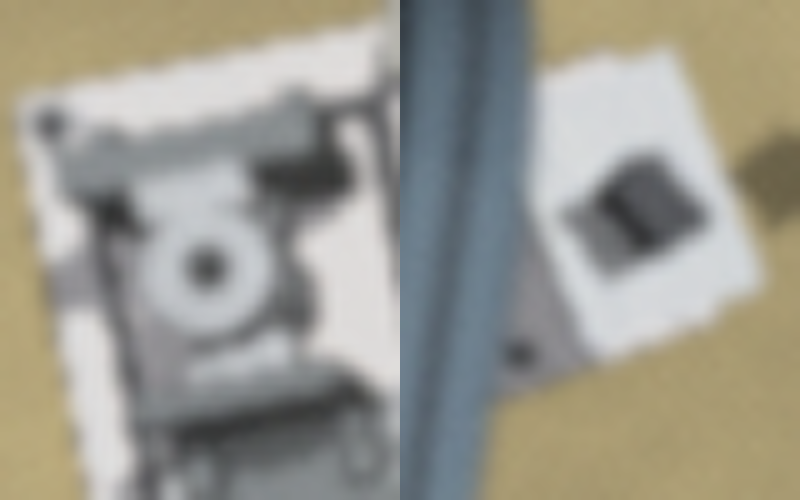

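The cover half is home: the middle knuckle is under the top one, with the bore at c3 (208,266), i.e. top (255.4,191.2). The pin head is at c3 (655,205), and the tool is already aligned with its flats at 38°. I'll go and grasp it.

```bash
python3 -m creep '{"deltas":[{"x":4,"y":-20,"z":0,"wx":0,"wy":0,"wz":0,"claw":-1},{"x":5,"y":-30,"z":0,"wx":0,"wy":0,"wz":0,"claw":-1},{"x":5,"y":-35,"z":0,"wx":0,"wy":0,"wz":0,"claw":-1},{"x":6,"y":-35,"z":0,"wx":0,"wy":0,"wz":0,"claw":-1},{"x":5,"y":-30,"z":0,"wx":0,"wy":0,"wz":0,"claw":-1},{"x":5,"y":-24,"z":0,"wx":0,"wy":0,"wz":0,"claw":-1},{"x":0,"y":-5,"z":-10,"wx":0,"wy":0,"wz":0,"claw":-1},{"x":0,"y":0,"z":-20,"wx":0,"wy":0,"wz":0,"claw":-1}]}'
python3 -m creep '{"deltas":[{"x":0,"y":0,"z":-20,"wx":0,"wy":0,"wz":0,"claw":-1},{"x":0,"y":0,"z":-20,"wx":0,"wy":0,"wz":0,"claw":-1},{"x":0,"y":0,"z":-15,"wx":0,"wy":0,"wz":0,"claw":-1},{"x":0,"y":0,"z":-12,"wx":0,"wy":0,"wz":0,"claw":-1},{"x":0,"y":0,"z":-8,"wx":0,"wy":0,"wz":0,"claw":-1},{"x":0,"y":0,"z":-5,"wx":0,"wy":0,"wz":0,"claw":-1},{"x":0,"y":0,"z":-3,"wx":0,"wy":0,"wz":0,"claw":-1},{"x":0,"y":0,"z":0,"wx":0,"wy":0,"wz":0,"claw":-1}]}'
```

```text
time: 9.02
position: [0.5736, -0.1812, 0.2202]
eef_rot: [[-0.787, -0.617, 0.005], [-0.617, 0.787, -0.003], [-0.002, -0.005, -1.0]]
ft_force: [0.6, 0.5, 0.0]
finger_gap: 0.0853
grasp_force: 0.0
time: 9.68
position: [0.5718, -0.1788, 0.1351]
eef_rot: [[-0.785, -0.619, -0.0], [-0.619, 0.785, 0.0], [0.0, 0.0, -1.0]]
ft_force: [-0.1, 0.7, -0.4]
finger_gap: 0.0857
grasp_force: 0.0
```

```bash
python3 -m creep '{"deltas":[{"x":0.5,"y":-3,"z":0,"wx":0,"wy":0,"wz":0,"claw":-1},{"x":0,"y":-1,"z":0,"wx":0,"wy":0,"wz":0,"claw":-1},{"x":0,"y":0,"z":0,"wx":0,"wy":0,"wz":0,"claw":-0.5},{"x":0,"y":0,"z":0,"wx":0,"wy":0,"wz":0,"claw":0},{"x":0,"y":0,"z":0,"wx":0,"wy":0,"wz":0,"claw":0.3},{"x":0,"y":0,"z":0,"wx":0,"wy":0,"wz":0,"claw":0.5},{"x":0,"y":0,"z":0,"wx":0,"wy":0,"wz":0,"claw":0.55},{"x":0,"y":0,"z":0,"wx":0,"wy":0,"wz":0,"claw":0.55}]}'
python3 -m creep '{"deltas":[{"x":0,"y":0,"z":0,"wx":0,"wy":0,"wz":0,"claw":0.6},{"x":0,"y":0,"z":0,"wx":0,"wy":0,"wz":0,"claw":0.7},{"x":0,"y":0,"z":0,"wx":0,"wy":0,"wz":0,"claw":1},{"x":0,"y":0,"z":0,"wx":0,"wy":0,"wz":0,"claw":1},{"x":0,"y":0,"z":0,"wx":0,"wy":0,"wz":0,"claw":1},{"x":0,"y":0,"z":0,"wx":0,"wy":0,"wz":0,"claw":1},{"x":0,"y":0,"z":0,"wx":0,"wy":0,"wz":0,"claw":1},{"x":0,"y":0,"z":0,"wx":0,"wy":0,"wz":0,"claw":1}]}'
```

```text
time: 10.35
position: [0.5722, -0.1834, 0.1353]
eef_rot: [[-0.786, -0.619, -0.0], [-0.619, 0.786, -0.0], [0.0, 0.0, -1.0]]
ft_force: [-0.4, -1.4, 0.3]
finger_gap: 0.0192
grasp_force: 0.0
time: 11.02
position: [0.5724, -0.1835, 0.1355]
eef_rot: [[-0.786, -0.619, 0.0], [-0.619, 0.786, -0.0], [-0.0, -0.0, -1.0]]
ft_force: [-0.0, 0.4, 3.4]
finger_gap: 0.0151
grasp_force: 59.2
```

```bash
python3 -m creep '{"deltas":[{"x":0,"y":0,"z":4,"wx":0,"wy":0,"wz":0,"claw":1},{"x":0,"y":0,"z":8,"wx":0,"wy":0,"wz":0,"claw":1},{"x":0,"y":0,"z":14,"wx":0,"wy":0,"wz":0,"claw":1},{"x":0,"y":0,"z":20,"wx":0,"wy":0,"wz":0,"claw":1},{"x":0,"y":0,"z":24,"wx":0,"wy":0,"wz":0,"claw":1},{"x":0,"y":0,"z":24,"wx":0,"wy":0,"wz":0,"claw":1},{"x":0,"y":0,"z":20,"wx":0,"wy":0,"wz":0,"claw":1},{"x":0,"y":0,"z":11,"wx":0,"wy":0,"wz":0,"claw":1}]}'
python3 -m creep '{"deltas":[{"x":2,"y":10,"z":0,"wx":0,"wy":0,"wz":0,"claw":1},{"x":2,"y":20,"z":0,"wx":0,"wy":0,"wz":0,"claw":1},{"x":3,"y":26,"z":0,"wx":0,"wy":0,"wz":0,"claw":1},{"x":3,"y":28,"z":0,"wx":0,"wy":0,"wz":0,"claw":1},{"x":3,"y":28,"z":0,"wx":0,"wy":0,"wz":0,"claw":1},{"x":3,"y":28,"z":0,"wx":0,"wy":0,"wz":0,"claw":1},{"x":3,"y":28,"z":0,"wx":0,"wy":0,"wz":0,"claw":1},{"x":3,"y":28,"z":0,"wx":0,"wy":0,"wz":0,"claw":1}]}'
python3 -m creep '{"deltas":[{"x":3,"y":28,"z":0,"wx":0,"wy":0,"wz":0,"claw":1},{"x":3,"y":28,"z":0,"wx":0,"wy":0,"wz":0,"claw":1},{"x":3,"y":28,"z":0,"wx":0,"wy":0,"wz":0,"claw":1},{"x":3,"y":28,"z":0,"wx":0,"wy":0,"wz":0,"claw":1},{"x":3,"y":28,"z":0,"wx":0,"wy":0,"wz":0,"claw":1},{"x":3,"y":20,"z":0,"wx":0,"wy":0,"wz":0,"claw":1},{"x":3,"y":12,"z":0,"wx":0,"wy":0,"wz":0,"claw":1},{"x":1,"y":5,"z":0,"wx":0,"wy":0,"wz":0,"claw":1}]}'
python3 - <<'E'
from h import *
im,d=shot('scene','scene2'); print(telemetry.sense()['position'])
p=im[150:215,235:305,::-1]; cv2.imwrite('pics/c4.png',cv2.resize(p,None,fx=9,fy=9,interpolation=cv2.INTER_CUBIC))
E
```

```text
time: 11.68
position: [0.573, -0.1837, 0.2636]
eef_rot: [[-0.785, -0.619, 0.003], [-0.619, 0.785, -0.002], [-0.002, -0.004, -1.0]]
ft_force: [0.2, -0.4, -0.3]
finger_gap: 0.0151
grasp_force: 59.0
time: 12.35
position: [0.5933, 0.0149, 0.2585]
eef_rot: [[-0.785, -0.619, -0.003], [-0.619, 0.785, 0.001], [0.002, 0.002, -1.0]]
ft_force: [0.5, -0.4, -0.1]
finger_gap: 0.015
grasp_force: 59.0
time: 13.02
position: [0.6155, 0.1919, 0.2587]
eef_rot: [[-0.784, -0.621, -0.002], [-0.621, 0.784, 0.0], [0.002, 0.002, -1.0]]
ft_force: [0.7, -0.1, -0.6]
finger_gap: 0.0151
grasp_force: 59.0
[0.61572094 0.19153387 0.25891417]
```

View pics/c4.png

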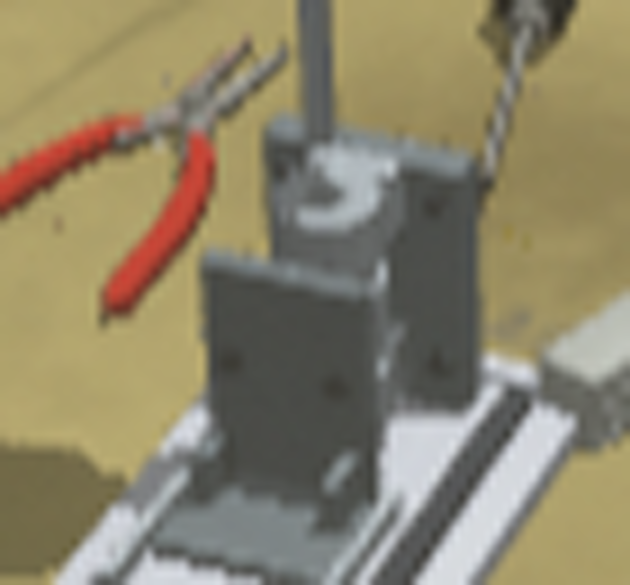

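```bash
python3 - <<'E'
from h import *
d=np.load('pics/scene2.npy');V=world('scene',d);im=cv2.imread('pics/scene2.png')
def at(n,u,v,z):
    f,cx,cy,T=K(n); r=T[:3,:3]@np.array([(u-cx)/f,(v-cy)/f,1]); return (T[:3,3]+r*(z-T[2,3])/r[2])
for v in range(140,176,2): print(v,[tuple((V[v,u]*1000).round(0).astype(int)) for u in range(266,275)])
g=cv2.cvtColor(im,cv2.COLOR_BGR2GRAY); print(g[155:180,262:282])
g0=cv2.cvtColor(cv2.imread('pics/scene0.png'),cv2.COLOR_BGR2GRAY); print(g0[160:180,262:282])
E
```

```text
140 [(np.int64(914), np.int64(428), np.int64(-4)), (np.int64(613), np.int64(195), np.int64(221)), (np.int64(613), np.int64(191), np.int64(222)), (np.int64(611), np.int64(187), np.int64(224)), (np.int64(612), np.int64(184), np.int64(225)), (np.int64(919), np.int64(409), np.int64(0)), (np.int64(923), np.int64(408), np.int64(-3)), (np.int64(925), np.int64(405), np.int64(-2)), (np.int64(922), np.int64(399), np.int64(1))]
142 [(np.int64(904), np.int64(421), np.int64(-5)), (np.int64(901), np.int64(414), np.int64(-2)), (np.int64(610), np.int64(190), np.int64(218)), (np.int64(612), np.int64(188), np.int64(217)), (np.int64(612), np.int64(185), np.int64(218)), (np.int64(905), np.int64(400), np.int64(1)), (np.int64(908), np.int64(398), np.int64(0)), (np.int64(917), np.int64(400), np.int64(-5)), (np.int64(916), np.int64(395), np.int64(-3))]
144 [(np.int64(885), np.int64(407), np.int64(1)), (np.int64(886), np.int64(403), np.int64(1)), (np.int64(611), np.int64(191), np.int64(211)), (np.int64(610), np.int64(187), np.int64(212)), (np.int64(616), np.int64(188), np.int64(209)), (np.int64(905), np.int6
[... 9650 characters left out ...]
 101  97
   75  74]
 [147 146 106 134 172 174 175 157 131 117 129 159 175 176 174 109 101  97
   75  75]
 [148 147 115 105 155 173 174 175 164 156 164 174 176 165 137  96  98  97
   76  75]
 [150 148 125  83 115 140 151 163 163 164 165 163 145 129  93  94  98  94
   76  75]
 [150 150 126  82  86  90 105 125 128 129 131 128 102  97  96  94  97  79
   75  75]
 [148 149 138  84  86  88  91  92  93  93  97  95  96 100  97  93  86  71
   74  73]
 [149 151 150  83  86  89  90  91  93  93  96  96  96 100  99  92  75  74
   74  77]
 [151 151 153  83  86  88  91  91  92  93  95  96  98  99  97  88  75  75
   74  75]
 [153 152 152  80  85  89  92  93  93  93  94  96  97  97  95  79  75  75
   75  75]]
```

```bash
python3 - <<'E'
from h import *
def at(n,u,v,z):
    f,cx,cy,T=K(n); r=T[:3,:3]@np.array([(u-cx)/f,(v-cy)/f,1]); return (T[:3,3]+r*(z-T[2,3])/r[2])
t=at('scene',270.05,164.9,.1371);b=at('scene',271.0,171.3,.1177);print(t,b,b-t)
print(at('top',255.3,191.1,.12), at('scene',271,171.3,.12))
p=np.array([.6157,.1915,.1394]);
for z in(.1377,.1394):print(proj('scene',[.6157,.1915,z]))
E
```

```text
[0.61924835 0.19365023 0.1371    ] [0.61746154 0.19008911 0.1177    ] [-0.00178681 -0.00356112 -0.0194    ]
[0.61698366 0.19093954 0.12      ] [0.6147374  0.18804508 0.12      ]
[269.93313144 165.53704331]
[269.90757873 165.03026438]
```

```bash
python3 -m creep '{"deltas":[{"x":-0.7,"y":-2.5,"z":-2,"wx":0,"wy":0,"wz":0,"claw":1},{"x":0,"y":0,"z":-4,"wx":0,"wy":0,"wz":0,"claw":1},{"x":0,"y":0,"z":-4,"wx":0,"wy":0,"wz":0,"claw":1},{"x":0,"y":0,"z":-3,"wx":0,"wy":0,"wz":0,"claw":1},{"x":0,"y":0,"z":-2,"wx":0,"wy":0,"wz":0,"claw":1},{"x":0,"y":0,"z":-1,"wx":0,"wy":0,"wz":0,"claw":1},{"x":0,"y":0,"z":0,"wx":0,"wy":0,"wz":0,"claw":1},{"x":0,"y":0,"z":0,"wx":0,"wy":0,"wz":0,"claw":1}]}'
python3 -m creep '{"deltas":[{"x":0,"y":0,"z":-0.7,"wx":0,"wy":0,"wz":0,"claw":1},{"x":0,"y":0,"z":-0.7,"wx":0,"wy":0,"wz":0,"claw":1},{"x":0,"y":0,"z":-0.6,"wx":0,"wy":0,"wz":0,"claw":1},{"x":0,"y":0,"z":-0.6,"wx":0,"wy":0,"wz":0,"claw":1},{"x":0,"y":0,"z":-0.6,"wx":0,"wy":0,"wz":0,"claw":1},{"x":0,"y":0,"z":-0.6,"wx":0,"wy":0,"wz":0,"claw":1},{"x":0,"y":0,"z":0,"wx":0,"wy":0,"wz":0,"claw":1},{"x":0,"y":0,"z":0,"wx":0,"wy":0,"wz":0,"claw":1}]}'
```

```text
time: 13.73
position: [0.6156, 0.1869, 0.2444]
eef_rot: [[-0.786, -0.619, 0.0], [-0.619, 0.786, 0.0], [-0.0, -0.0, -1.0]]
ft_force: [0.0, -0.4, -0.0]
finger_gap: 0.0146
grasp_force: 59.0
time: 14.4
position: [0.6155, 0.1871, 0.2404]
eef_rot: [[-0.786, -0.619, -0.0], [-0.619, 0.786, -0.0], [0.0, 0.0, -1.0]]
ft_force: [-0.9, 0.4, -1.1]
finger_gap: 0.0152
grasp_force: 59.0
```

```bash
python3 -m creep '{"deltas":[{"x":-0.5,"y":1.5,"z":0,"wx":0,"wy":0,"wz":0,"claw":1},{"x":0,"y":0,"z":-0.6,"wx":0,"wy":0,"wz":0,"claw":1},{"x":0,"y":0,"z":-0.6,"wx":0,"wy":0,"wz":0,"claw":1},{"x":0,"y":0,"z":-0.6,"wx":0,"wy":0,"wz":0,"claw":1},{"x":0,"y":0,"z":-0.6,"wx":0,"wy":0,"wz":0,"claw":1},{"x":0,"y":0,"z":-0.6,"wx":0,"wy":0,"wz":0,"claw":1},{"x":0,"y":0,"z":0,"wx":0,"wy":0,"wz":0,"claw":1},{"x":0,"y":0,"z":0,"wx":0,"wy":0,"wz":0,"claw":1}]}'
```

```text
time: 15.07
position: [0.6151, 0.1888, 0.2375]
eef_rot: [[-0.786, -0.619, 0.0], [-0.619, 0.786, 0.0], [-0.0, 0.0, -1.0]]
ft_force: [-0.1, 1.6, -0.4]
finger_gap: 0.0149
grasp_force: 59.0
```

```bash
python3 -m creep '{"deltas":[{"x":0,"y":0,"z":-0.6,"wx":0,"wy":0,"wz":0,"claw":1},{"x":0,"y":0,"z":-0.6,"wx":0,"wy":0,"wz":0,"claw":1},{"x":0,"y":0,"z":-0.6,"wx":0,"wy":0,"wz":0,"claw":1},{"x":0,"y":0,"z":-0.6,"wx":0,"wy":0,"wz":0,"claw":1},{"x":0,"y":0,"z":-0.6,"wx":0,"wy":0,"wz":0,"claw":1},{"x":0,"y":0,"z":0,"wx":0,"wy":0,"wz":0,"claw":1},{"x":0,"y":0,"z":0,"wx":0,"wy":0,"wz":0,"claw":1},{"x":0,"y":0,"z":0,"wx":0,"wy":0,"wz":0,"claw":1}]}'
```

```text
time: 15.73
position: [0.615, 0.1889, 0.2343]
eef_rot: [[-0.786, -0.619, -0.0], [-0.619, 0.786, 0.0], [-0.0, 0.0, -1.0]]
ft_force: [0.5, 2.6, -1.0]
finger_gap: 0.0153
grasp_force: 59.0
```

```bash
python3 -m creep '{"deltas":[{"x":0,"y":0.5,"z":-0.3,"wx":0,"wy":0,"wz":0,"claw":1},{"x":0,"y":0.3,"z":-0.6,"wx":0,"wy":0,"wz":0,"claw":1},{"x":0,"y":0,"z":-0.6,"wx":0,"wy":0,"wz":0,"claw":1},{"x":0,"y":0,"z":-0.7,"wx":0,"wy":0,"wz":0,"claw":1},{"x":0,"y":0,"z":-0.8,"wx":0,"wy":0,"wz":0,"claw":1},{"x":0,"y":0,"z":-0.8,"wx":0,"wy":0,"wz":0,"claw":1},{"x":0,"y":0,"z":0,"wx":0,"wy":0,"wz":0,"claw":1},{"x":0,"y":0,"z":0,"wx":0,"wy":0,"wz":0,"claw":1}]}'
```

```text
time: 16.4
position: [0.615, 0.1893, 0.2305]
eef_rot: [[-0.786, -0.619, -0.0], [-0.619, 0.786, -0.0], [0.0, 0.0, -1.0]]
ft_force: [0.8, 2.5, -0.8]
finger_gap: 0.0152
grasp_force: 59.0
```

```bash
python3 -m creep '{"deltas":[{"x":0.2,"y":0.5,"z":-0.5,"wx":0,"wy":0,"wz":0,"claw":1},{"x":0,"y":0.3,"z":-0.8,"wx":0,"wy":0,"wz":0,"claw":1},{"x":0,"y":0,"z":-0.8,"wx":0,"wy":0,"wz":0,"claw":1},{"x":0,"y":0,"z":-0.8,"wx":0,"wy":0,"wz":0,"claw":1},{"x":0,"y":0,"z":-0.8,"wx":0,"wy":0,"wz":0,"claw":1},{"x":0,"y":0,"z":-0.8,"wx":0,"wy":0,"wz":0,"claw":1},{"x":0,"y":0,"z":0,"wx":0,"wy":0,"wz":0,"claw":1},{"x":0,"y":0,"z":0,"wx":0,"wy":0,"wz":0,"claw":1}]}'
```

```text
time: 17.07
position: [0.615, 0.19, 0.2259]
eef_rot: [[-0.786, -0.619, -0.001], [-0.619, 0.786, -0.0], [0.001, 0.0, -1.0]]
ft_force: [-0.5, 0.3, -0.7]
finger_gap: 0.0149
grasp_force: 58.9
```

```bash
python3 -m creep '{"deltas":[{"x":0,"y":0.2,"z":-1.2,"wx":0,"wy":0,"wz":0,"claw":1},{"x":0,"y":0,"z":-1.5,"wx":0,"wy":0,"wz":0,"claw":1},{"x":0,"y":0,"z":-1.5,"wx":0,"wy":0,"wz":0,"claw":1},{"x":0,"y":0,"z":-1.5,"wx":0,"wy":0,"wz":0,"claw":1},{"x":0,"y":0,"z":-1.5,"wx":0,"wy":0,"wz":0,"claw":1},{"x":0,"y":0,"z":-1.5,"wx":0,"wy":0,"wz":0,"claw":1},{"x":0,"y":0,"z":-1.5,"wx":0,"wy":0,"wz":0,"claw":1},{"x":0,"y":0,"z":-1,"wx":0,"wy":0,"wz":0,"claw":1}]}'
```

```text
time: 17.73
position: [0.6151, 0.1904, 0.2147]
eef_rot: [[-0.786, -0.619, -0.0], [-0.619, 0.786, -0.0], [0.0, 0.0, -1.0]]
ft_force: [-0.6, -0.7, -0.8]
finger_gap: 0.0145
grasp_force: 58.9
```

```bash
python3 -m creep '{"deltas":[{"x":0,"y":0,"z":-0.8,"wx":0,"wy":0,"wz":0,"claw":1},{"x":0,"y":0,"z":-0.8,"wx":0,"wy":0,"wz":0,"claw":1},{"x":0,"y":0,"z":-0.8,"wx":0,"wy":0,"wz":0,"claw":1},{"x":0,"y":0,"z":-0.8,"wx":0,"wy":0,"wz":0,"claw":1},{"x":0,"y":0,"z":-0.8,"wx":0,"wy":0,"wz":0,"claw":1},{"x":0,"y":0,"z":-0.8,"wx":0,"wy":0,"wz":0,"claw":1},{"x":0,"y":0,"z":-0.8,"wx":0,"wy":0,"wz":0,"claw":1},{"x":0,"y":0,"z":-0.6,"wx":0,"wy":0,"wz":0,"claw":1}]}'
```

```text
time: 18.4
position: [0.6152, 0.1904, 0.2087]
eef_rot: [[-0.786, -0.619, -0.0], [-0.619, 0.786, -0.0], [0.0, 0.0, -1.0]]
ft_force: [0.1, 0.8, -1.6]
finger_gap: 0.0152
grasp_force: 58.9
```

```bash
python3 -m creep '{"deltas":[{"x":0,"y":0,"z":-0.7,"wx":0,"wy":0,"wz":0,"claw":1},{"x":0,"y":0,"z":-0.7,"wx":0,"wy":0,"wz":0,"claw":1},{"x":0,"y":0,"z":-0.7,"wx":0,"wy":0,"wz":0,"claw":1},{"x":0,"y":0,"z":-0.7,"wx":0,"wy":0,"wz":0,"claw":1},{"x":0,"y":0,"z":-0.7,"wx":0,"wy":0,"wz":0,"claw":1},{"x":0,"y":0,"z":-0.7,"wx":0,"wy":0,"wz":0,"claw":1},{"x":0,"y":0,"z":-0.7,"wx":0,"wy":0,"wz":0,"claw":1},{"x":0,"y":0,"z":-0.7,"wx":0,"wy":0,"wz":0,"claw":1}]}'
```

```text
time: 19.07
position: [0.6152, 0.1904, 0.2031]
eef_rot: [[-0.786, -0.619, -0.0], [-0.619, 0.786, 0.0], [0.0, 0.0, -1.0]]
ft_force: [0.0, 0.3, -1.3]
finger_gap: 0.0152
grasp_force: 58.9
```

```bash
python3 -m creep '{"deltas":[{"x":0,"y":0,"z":-1.5,"wx":0,"wy":0,"wz":0,"claw":1},{"x":0,"y":0,"z":-1.5,"wx":0,"wy":0,"wz":0,"claw":1},{"x":0,"y":0,"z":-1.5,"wx":0,"wy":0,"wz":0,"claw":1},{"x":0,"y":0,"z":-1.5,"wx":0,"wy":0,"wz":0,"claw":1},{"x":0,"y":0,"z":-1.5,"wx":0,"wy":0,"wz":0,"claw":1},{"x":0,"y":0,"z":-1.5,"wx":0,"wy":0,"wz":0,"claw":1},{"x":0,"y":0,"z":-1.5,"wx":0,"wy":0,"wz":0,"claw":1},{"x":0,"y":0,"z":-1.5,"wx":0,"wy":0,"wz":0,"claw":1}]}'
```

```text
time: 19.73
position: [0.6152, 0.1904, 0.191]
eef_rot: [[-0.786, -0.619, -0.0], [-0.619, 0.786, -0.0], [0.0, 0.0, -1.0]]
ft_force: [0.3, -0.1, -2.0]
finger_gap: 0.0149
grasp_force: 58.9
```

```bash
python3 -m creep '{"deltas":[{"x":0,"y":0,"z":-1.5,"wx":0,"wy":0,"wz":0,"claw":1},{"x":0,"y":0,"z":-1.5,"wx":0,"wy":0,"wz":0,"claw":1},{"x":0,"y":0,"z":-1.5,"wx":0,"wy":0,"wz":0,"claw":1},{"x":0,"y":0,"z":-1.5,"wx":0,"wy":0,"wz":0,"claw":1},{"x":0,"y":0,"z":-1.5,"wx":0,"wy":0,"wz":0,"claw":1},{"x":0,"y":0,"z":-1.5,"wx":0,"wy":0,"wz":0,"claw":1},{"x":0,"y":0,"z":-1.5,"wx":0,"wy":0,"wz":0,"claw":1},{"x":0,"y":0,"z":-1,"wx":0,"wy":0,"wz":0,"claw":1}]}'
```

```text
time: 20.4
position: [0.6151, 0.1904, 0.1795]
eef_rot: [[-0.786, -0.619, -0.0], [-0.619, 0.786, -0.0], [0.0, 0.0, -1.0]]
ft_force: [-1.6, -0.4, -0.8]
finger_gap: 0.0149
grasp_force: 58.9
```

```bash
python3 -m creep '{"deltas":[{"x":0,"y":0,"z":-0.8,"wx":0,"wy":0,"wz":0,"claw":1},{"x":0,"y":0,"z":-0.8,"wx":0,"wy":0,"wz":0,"claw":1},{"x":0,"y":0,"z":-0.8,"wx":0,"wy":0,"wz":0,"claw":1},{"x":0,"y":0,"z":-0.8,"wx":0,"wy":0,"wz":0,"claw":1},{"x":0,"y":0,"z":-0.8,"wx":0,"wy":0,"wz":0,"claw":1},{"x":0,"y":0,"z":-0.8,"wx":0,"wy":0,"wz":0,"claw":1},{"x":0,"y":0,"z":-0.8,"wx":0,"wy":0,"wz":0,"claw":1},{"x":0,"y":0,"z":-0.8,"wx":0,"wy":0,"wz":0,"claw":1}]}'
```

```text
time: 21.07
position: [0.6152, 0.1904, 0.1732]
eef_rot: [[-0.786, -0.619, 0.0], [-0.619, 0.786, -0.0], [-0.0, -0.0, -1.0]]
ft_force: [0.1, -0.1, -1.4]
finger_gap: 0.0148
grasp_force: 58.9
```

```bash
python3 -m creep '{"deltas":[{"x":0,"y":0,"z":-0.8,"wx":0,"wy":0,"wz":0,"claw":1},{"x":0,"y":0,"z":-0.8,"wx":0,"wy":0,"wz":0,"claw":1},{"x":0,"y":0,"z":-0.8,"wx":0,"wy":0,"wz":0,"claw":1},{"x":0,"y":0,"z":-0.8,"wx":0,"wy":0,"wz":0,"claw":1},{"x":0,"y":0,"z":-1,"wx":0,"wy":0,"wz":0,"claw":1},{"x":0,"y":0,"z":-1,"wx":0,"wy":0,"wz":0,"claw":1},{"x":0,"y":0,"z":-1,"wx":0,"wy":0,"wz":0,"claw":1},{"x":0,"y":0,"z":-1,"wx":0,"wy":0,"wz":0,"claw":1}]}'
```

```text
time: 21.73
position: [0.6152, 0.1904, 0.166]
eef_rot: [[-0.786, -0.619, -0.0], [-0.619, 0.786, -0.0], [0.0, -0.0, -1.0]]
ft_force: [-0.0, 0.8, -0.8]
finger_gap: 0.0152
grasp_force: 58.9
```

```bash
python3 -m creep '{"deltas":[{"x":0,"y":0,"z":-1.5,"wx":0,"wy":0,"wz":0,"claw":1},{"x":0,"y":0,"z":-1.5,"wx":0,"wy":0,"wz":0,"claw":1},{"x":0,"y":0,"z":-1.5,"wx":0,"wy":0,"wz":0,"claw":1},{"x":0,"y":0,"z":-1.5,"wx":0,"wy":0,"wz":0,"claw":1},{"x":0,"y":0,"z":-1.5,"wx":0,"wy":0,"wz":0,"claw":1},{"x":0,"y":0,"z":-1.5,"wx":0,"wy":0,"wz":0,"claw":1},{"x":0,"y":0,"z":-1.5,"wx":0,"wy":0,"wz":0,"claw":1},{"x":0,"y":0,"z":-1.5,"wx":0,"wy":0,"wz":0,"claw":1}]}'
```

```text
time: 22.4
position: [0.6152, 0.1904, 0.154]
eef_rot: [[-0.786, -0.619, -0.0], [-0.619, 0.786, 0.0], [0.0, 0.0, -1.0]]
ft_force: [-0.3, 0.2, -0.7]
finger_gap: 0.0147
grasp_force: 58.9
```

```bash
python3 -m creep '{"deltas":[{"x":0,"y":0,"z":-1,"wx":0,"wy":0,"wz":0,"claw":1},{"x":0,"y":0,"z":-1,"wx":0,"wy":0,"wz":0,"claw":1},{"x":0,"y":0,"z":-1,"wx":0,"wy":0,"wz":0,"claw":1},{"x":0,"y":0,"z":-1,"wx":0,"wy":0,"wz":0,"claw":1},{"x":0,"y":0,"z":-1,"wx":0,"wy":0,"wz":0,"claw":1},{"x":0,"y":0,"z":-0.5,"wx":0,"wy":0,"wz":0,"claw":1},{"x":0,"y":0,"z":-0.5,"wx":0,"wy":0,"wz":0,"claw":1},{"x":0,"y":0,"z":-0.5,"wx":0,"wy":0,"wz":0,"claw":1}]}'
```

```text
time: 23.07
position: [0.6153, 0.1904, 0.1476]
eef_rot: [[-0.786, -0.619, 0.0], [-0.619, 0.786, 0.0], [-0.0, -0.0, -1.0]]
ft_force: [-0.2, 1.3, -0.4]
finger_gap: 0.0149
grasp_force: 58.9
```

```bash
python3 -m creep '{"deltas":[{"x":0,"y":0,"z":-0.6,"wx":0,"wy":0,"wz":0,"claw":1},{"x":0,"y":0,"z":-0.6,"wx":0,"wy":0,"wz":0,"claw":1},{"x":0,"y":0,"z":-0.6,"wx":0,"wy":0,"wz":0,"claw":1},{"x":0,"y":0,"z":-0.6,"wx":0,"wy":0,"wz":0,"claw":1},{"x":0,"y":0,"z":-0.6,"wx":0,"wy":0,"wz":0,"claw":1},{"x":0,"y":0,"z":-0.6,"wx":0,"wy":0,"wz":0,"claw":1},{"x":0,"y":0,"z":0,"wx":0,"wy":0,"wz":0,"claw":1},{"x":0,"y":0,"z":0,"wx":0,"wy":0,"wz":0,"claw":1}]}'
```

```text
time: 23.73
position: [0.6152, 0.1904, 0.1439]
eef_rot: [[-0.786, -0.619, -0.0], [-0.619, 0.786, -0.0], [0.0, 0.0, -1.0]]
ft_force: [-0.4, -0.5, -0.9]
finger_gap: 0.0148
grasp_force: 58.9
```

```bash
python3 -m creep '{"deltas":[{"x":0,"y":0,"z":-0.4,"wx":0,"wy":0,"wz":0,"claw":1},{"x":0,"y":0,"z":-0.4,"wx":0,"wy":0,"wz":0,"claw":1},{"x":0,"y":0,"z":-0.4,"wx":0,"wy":0,"wz":0,"claw":1},{"x":0,"y":0,"z":0,"wx":0,"wy":0,"wz":0,"claw":1},{"x":0,"y":0,"z":0,"wx":0,"wy":0,"wz":0,"claw":1},{"x":0,"y":0,"z":0,"wx":0,"wy":0,"wz":0,"claw":1},{"x":0,"y":0,"z":0,"wx":0,"wy":0,"wz":0,"claw":1},{"x":0,"y":0,"z":0,"wx":0,"wy":0,"wz":0,"claw":1}]}'
```

```text
time: 24.4
position: [0.6153, 0.1904, 0.1435]
eef_rot: [[-0.786, -0.619, 0.001], [-0.619, 0.786, 0.0], [-0.001, -0.0, -1.0]]
ft_force: [-1.4, -0.5, 5.9]
finger_gap: 0.0146
grasp_force: 59.8
```

The flange is seated (z 0.1435, reaction 5.9 N). I'll ease off, release and retreat.

```bash
python3 -m creep '{"deltas":[{"x":0,"y":0,"z":0.4,"wx":0,"wy":0,"wz":0,"claw":0.6},{"x":0,"y":0,"z":0,"wx":0,"wy":0,"wz":0,"claw":0.3},{"x":0,"y":0,"z":0,"wx":0,"wy":0,"wz":0,"claw":-0.2},{"x":0,"y":0,"z":0,"wx":0,"wy":0,"wz":0,"claw":-0.6},{"x":0,"y":0,"z":0,"wx":0,"wy":0,"wz":0,"claw":-0.6},{"x":0,"y":0,"z":5,"wx":0,"wy":0,"wz":0,"claw":-0.6},{"x":0,"y":0,"z":15,"wx":0,"wy":0,"wz":0,"claw":-0.6},{"x":0,"y":0,"z":30,"wx":0,"wy":0,"wz":0,"claw":-0.6}]}'
python3 -m creep '{"deltas":[{"x":0,"y":0,"z":35,"wx":0,"wy":0,"wz":0,"claw":-0.6},{"x":-20,"y":-20,"z":20,"wx":0,"wy":0,"wz":0,"claw":-0.6},{"x":-25,"y":-30,"z":0,"wx":0,"wy":0,"wz":0,"claw":-0.6},{"x":-20,"y":-35,"z":0,"wx":0,"wy":0,"wz":0,"claw":-0.6},{"x":-20,"y":-35,"z":0,"wx":0,"wy":0,"wz":0,"claw":-0.6},{"x":-20,"y":-35,"z":0,"wx":0,"wy":0,"wz":0,"claw":-0.6},{"x":-5,"y":-15,"z":0,"wx":0,"wy":0,"wz":0,"claw":-0.6},{"x":0,"y":0,"z":0,"wx":0,"wy":0,"wz":0,"claw":-0.6}]}'
python3 - <<'E'
from h import *
im,d=shot('scene','scene3'); t,dt=shot('top','top3')
R=lambda m,x,y,w,h,s:cv2.resize(m[y:y+h,x:x+w,::-1],None,fx=s,fy=s,interpolation=cv2.INTER_CUBIC)
cv2.imwrite('pics/c5.png',np.hstack([R(im,235,145,50,70,8),R(t,230,165,50,70,8)]))
W=world('top',dt).reshape(-1,3)
m=(abs(W[:,0]-.615)<.03)&(abs(W[:,1]-.19)<.03)&(W[:,2]>.14)&(W[:,2]<.17); print(m.sum(),W[m].mean(0),np.median(W[m],0))
for b in[(.49,.51,-.02,.03),(.69,.72,-.02,.02)]: pass
E
```

```text
time: 25.07
position: [0.613, 0.19, 0.19]
eef_rot: [[-0.786, -0.619, -0.008], [-0.619, 0.786, -0.001], [0.007, 0.004, -1.0]]
ft_force: [0.2, -0.5, -0.4]
finger_gap: 0.0681
grasp_force: 0.0
time: 25.73
position: [0.504, 0.0174, 0.249]
eef_rot: [[-0.788, -0.616, 0.001], [-0.616, 0.788, -0.001], [0.0, -0.001, -1.0]]
ft_force: [0.3, 0.1, -0.4]
finger_gap: 0.0685
grasp_force: 0.0
67 [0.61621278 0.19086145 0.15318717] [0.61616255 0.19104224 0.15379997]
```

View pics/c5.png

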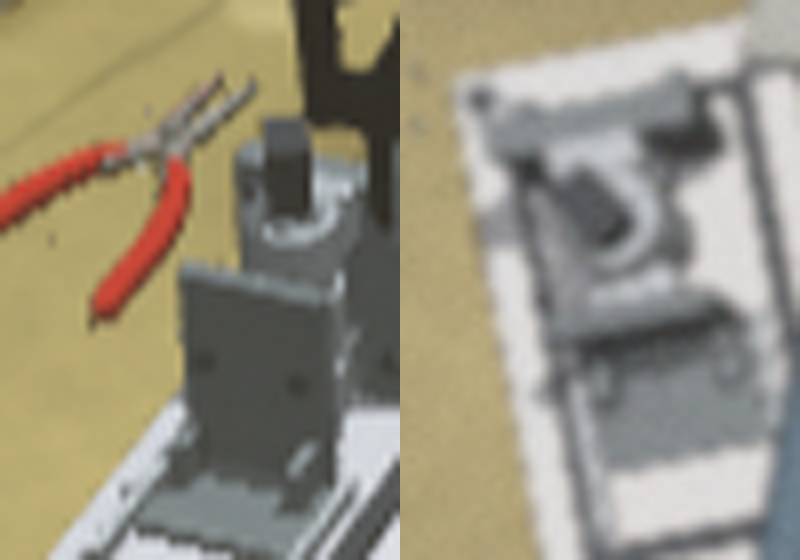

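The pin's head (c5 285,170 and 595,200) stands upright on the top knuckle. Its top measures 0.154 m, which is fully home, and the cover half is still at its stop.

```bash
python3 -c "from plant import workorder;print(workorder.sign_off())"
```

```text
the job is handed in; nothing more can be done
None
```

The cover half is at its stop, the hinge pin is fully home through all three knuckles and released, and the job was handed in at about 26 s; the result was not reported back.

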